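# One turn down on the bench screw press

## Robot

A 6-joint arm with a two-finger parallel gripper is mounted at the origin on the work surface. World frame = base frame: x ahead of the robot, y to its left, z up, the work surface at z = 0. Lengths are in mm, angles in degrees, forces in N, time in s.
With the tool pointing down it reaches from about 300 to 775 mm from the base axis. Payload 14.6 kg.
Tool frame: the origin (TCP) lies at the very end of the fingers, on their centre line; the grasp point (between the pads) lies 19 mm behind it; z points along the fingers, y is the line along which they close (so a half turn about z gives the same grasp; the last joint's range is limited). The gripper opens to 85 mm and grips with 20 to 120 N. Pads are 22 mm wide; open, the fingers measure 114 mm over their backs; the gripper's body (76 mm by 85 mm) begins 54 mm behind the grasp point. The pads swing forward as they close: fully open they stand 13 mm farther back than shut.
Start: joints at [61.559, 17.183, 87.147, -0, 75.671, -3.816], TCP at [229.175, 499.968, 231.281] pointing down, gripper open.
Joint ranges: [-173.82, 173.82], [-45.26, 126.66], [13.44, 144.39], [-59.66, 239.66], [0, 175.72], [-146.38, 146.38]. Speed limits (degrees/s): [127.2, 127.2, 147.25, 180, 180, 180].

## Interface

Orientations are given as [roll, pitch, yaw] about the fixed x, y, z axes, in that order (R = Rz(yaw) Ry(pitch) Rx(roll)).
In Python, from bench import ctrl, optics gives the robot as it stands.
- The arm moves only by the tool drive_tool, never from a script. Its argument "steps" is one flat list of numbers, 6 for each row, row after row: the shift along the tool's x, y, z in cm, then the turn, a rotation vector about the tool's x, y, z in degrees. A call has exactly 10 rows; each row is the pose to reach, as a shift and turn from the pose commanded when the call began, along the tool's axes at that moment; what a row does not reach only later rows make up. A row lasts 1/10 s, in which the tool goes at most 50 mm and 8.59 degrees, less where a joint would pass 70% of its speed; a pose out of reach is approached as far as the arm can. A call with a gripper value outside its range is refused whole. "grip" is the opening in per cent of the stroke, from 0 (shut) to 100 (fully open), set as the call begins (left out, the last holds). The fingers move at their own pace and stop on an object; the grip force is fixed at half the most. Time passes only in rows, so rows that repeat a pose let the fingers close, or fill a call up. It gives the time, the measured TCP pose, the force, the opening and the grip force at its end, in the units of the state.
- ctrl.read_state(): the state, without advancing time (a new reading comes with each control period).
- optics.read_camera(name): name is "scene" or "top" or "wrist"; returns the picture (480x640x3 uint8, red, green, blue); there is no depth.
- optics.camera_params(name): a dict with "intrinsics" (3x3 intrinsics, pixels), "cam_to_world" (4x4, takes a point from camera to world coordinates). Camera axes: x right, y down, z forward; pixel columns grow to the right and rows downward; lengths in mm; the calibration is good to about 2 mm. A picture is of the moment at which its call begins: read the wrist's pose just before it. camera_params takes no time and is no camera call; for the wrist camera it gives the pose at the moment of the call.
- ctrl.hand_in(): hands the job in; it is judged then, once.
The state is a dict: "time_s": time; "qpos": joint angles; "joint_vel": joint speeds; "tau": joint torques, N m; "ee_pos": TCP position; "tcp_rot": TCP orientation; "ft_force": force on the tool from outside, world axes, zero at the start; "torque": the same for the moment, N m; "width": finger opening in mm; "grip_force": force on a finger pad.
Only numpy, scipy, OpenCV 4.12 (cv2) and the standard library are available. Lean on these libraries where they do the work, as an engineer would, in place of code of your own. Each camera call takes 0.05 s, during which the arm holds its last target. There are 200 camera calls.

## Task

Bring the bench press one thread closer to the glued panel: with closed fingers, push the hand wheel round by its upright handle, clockwise seen from above, through exactly one full turn, so that the handle ends where it started, and then come clear. Only push the handle with the outside of the fingers, never take it between them, and leave the mug, the glue bottle and the screwdriver alone.

Things in the scene. Friction and masses are not known exactly. Their poses are not given: they have to be found in the camera images.
- wheel (a joint): Angle of the press's hand wheel in rad: grows clockwise seen from above, one turn is 6.283. It starts anywhere from 0 to 5; its end stops, at -6.5 and 13.5, lie outside the turn asked for. The wheel turns freely on a vertical axis against a steady friction of 0.3 N m (about 4 N at the handle) with a slight drag and stays where it is left.
- wheel_hub (a point): Point on the wheel's vertical axis, level with the top of the wheel, 195 mm above the table. The dark steel wheel lies flat on top of the press: rim 188 mm across outside, tube 18 mm thick, three spokes, hub 42 mm across; rim and spokes lie below this point's level, and only the 8 mm high, 18 mm wide end of the screw (on the axis) and the handle rise above it.
- handle: The upright black handle on the wheel, a plain round post 22 mm in diameter and 42 mm tall, spinning freely about its own upright pin at the end of one spoke 80 mm from the wheel's axis. Its origin is the centre of its foot, level with the top of the wheel (195 mm above the table); z is up, and its top is 237 mm above the table.
- press: The grey steel bench press, bolted to the worktop at a place and yaw that vary: base 200 x 280 x 25 mm, two columns, a crossbeam 270 mm long whose top is 165 mm above the table, a steel platen over a glued wooden panel. Origin under the centre of its base, on the wheel's axis; y runs along the crossbeam. The platen goes down 4 mm for each clockwise turn.
- mug: White mug, 82 mm across and 95 mm tall, standing loose beside the press; origin under its centre, handle towards its y. Leave it alone.
- glue: White glue bottle, 56 mm across and 140 mm tall, standing loose beside the press; origin under its centre. Leave it alone.
- screwdriver: Screwdriver with a black handle lying loose on the table beside the press, along its own x; origin on the table near its middle. Leave it alone.

How it is judged (in metres and radians):
On the way:
1. the wheel is pushed by its handle through the far side of its circle (the handle more than 130 mm from where it started, fingers pressing on it) (distance of handle from where it was at the start of the episode above 0.13 m and contact force between the fingers and handle above 0.3 N), for 0.05 s.
At the end, for the whole second after the job is handed in: The wheel has made one turn clockwise from its start and stands still, its handle within 18 mm (13 degrees) of where it started; mug, glue bottle and screwdriver within 20 mm of their places (distance of handle from where it was at the start of the episode below 0.018 m and value of joint wheel between 5.95 and 11.7 rad and velocity of joint wheel between -0.05 and 0.05 rad/s and distance of each of mug, glue, screwdriver from where it was at the start of the episode below 0.02 m); the robot touches nothing.
It fails at once if the handle is taken between the fingers (horizontal distance between the grasp point and handle below 0.009 m and z of the grasp point in the frame of handle below 0.042 m).
It fails at once if the mug, the glue bottle or the screwdriver is moved, lifted or carried (more than 20 mm) (distance of any of mug, glue, screwdriver from where it was at the start of the episode above 0.02 m).
It fails at once if the mug or the glue bottle is tipped over (angle between any of mug, glue's own z axis and vertical above 0.5 rad).
It also fails if it takes over 64 s, if anything falls off the work surface, if the arm or the gripper's body presses on something with over 40 N, if the wrist force passes 120 N, or if a joint passes its speed limit or range.

## Working session

There is one attempt and no reset: what is moved stays moved. The work goes in short steps, Python scripts to look and compute and a tool call to move; the robot and the scene stay as the last step left them, time stands still between calls to the robot, and variables do not carry over. Pictures are saved under pics/ and viewed, at most 10 in all, crops included, and the job is handed in when it is done.

Besides the shell and the picture viewer there is one more tool, called after ">>>" by a JSON object that holds its "op" and its "data". drive_tool: Moves the arm, as the interface text tells. Its arguments: {"type":"object","properties":{"steps":{"type":"array","items":{"type":"number"}},"grip":{"type":"number"}},"required":["steps"]}

```bash
mkdir -p pics; python3 - <<'E'
from bench import ctrl, optics
import cv2
s=ctrl.read_state(); print(s)
for n in("scene","top"):
    cv2.imwrite(f"pics/{n}0.png",optics.read_camera(n)[:,:,::-1]); p=optics.camera_params(n); print(n,p)
E
```

```text
{'time_s': 0.0, 'qpos': array([ 6.15581868e+01,  1.72178647e+01,  8.71806480e+01,  1.72129868e-03,
        7.56706454e+01, -3.81533901e+00]), 'joint_vel': array([ 0.05359612, -0.05678091, -0.0657061 , -0.11666321, -0.07718115,
        0.06038349]), 'tau': array([-1.51922453e-03, -5.43517220e+01, -3.61782968e+01, -1.42517374e-04,
        4.10890978e-03,  3.47672176e-05]), 'ee_pos': array([229.06403069, 499.76986826, 230.69733926]), 'tcp_rot': array([-1.79931106e+02, -6.26539410e-03,  1.55373095e+02]), 'ft_force': array([-0.22216537, -0.55821736, -0.20386557]), 'torque': array([ 0.03829417, -0.03740242, -0.01939853]), 'grip_force': 0.0, 'width': 85.39939454055363}
scene {'intrinsics': array([[520.34832032,   0.        , 315.8139011 ],
       [  0.        , 520.34832032, 233.68153309],
       [  0.        ,   0.        ,   1.        ]]), 'cam_to_world': array([[-8.22861911e-01,  4.34675173e-01, -3.65999684e-01,
         9.02056891e+02],
       [ 5.68235628e-01,  6.32340310e-01, -5.26549146e-01,
         5.64275868e+02],
       [ 2.55851214e-03, -6.41251297e-01, -7.67326676e-01,
         9.25176049e+02],
       [ 0.00000000e+00,  0.00000000e+00,  0.00000000e+00,
         1.00000000e+00]])}
top {'intrinsics': array([[441.44279969,   0.        , 321.11987035],
       [  0.        , 441.44279969, 239.62629702],
       [  0.        ,   0.        ,   1.        ]]), 'cam_to_world': array([[ 2.96366407e-02, -9.77263900e-01,  2.09945087e-01,
         3.33291921e+02],
       [-9.99541060e-01, -3.02929330e-02,  8.97823699e-05,
         1.82965776e+01],
       [ 6.27211140e-03, -2.09851396e-01, -9.77713175e-01,
         1.15377987e+03],
       [ 0.00000000e+00,  0.00000000e+00,  0.00000000e+00,
         1.00000000e+00]])}
```

View pics/top0.png

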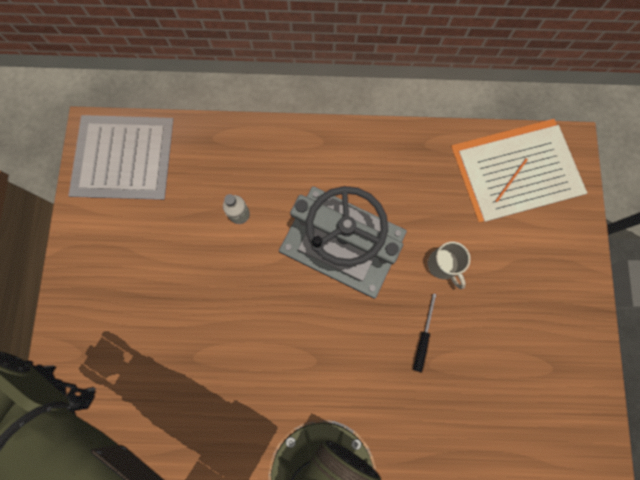

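View pics/scene0.png

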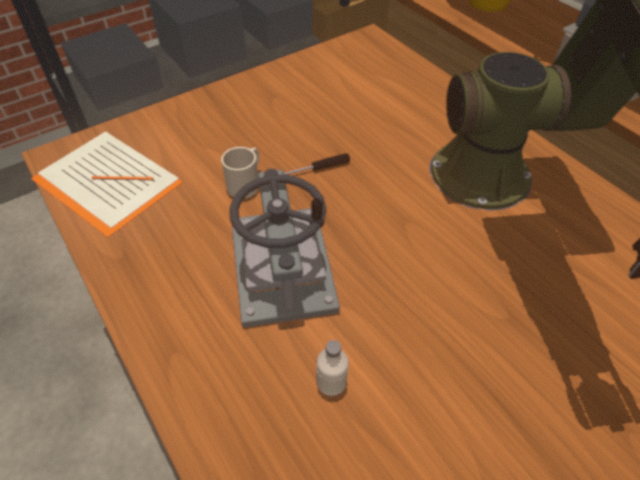

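The top view shows the wheel hub at about (346,224) and the handle at (317,241), towards the robot and to its left. The scene view has the hub at (277,207) and the handle at (318,209). The bottle is at (235,208) and the mug at (452,260) in the top view, both clear of the wheel circle.

```bash
cat > h.py <<'E'
import numpy as np
from bench import ctrl, optics
def ray(n,uv,z):
    p=optics.camera_params(n);T=p["cam_to_world"]
    d=T[:3,:3]@np.linalg.inv(p["intrinsics"])@[*uv,1]
    return T[:3,3]+d*(z-T[2,3])/d[2]
def proj(n,P):
    p=optics.camera_params(n);T=p["cam_to_world"]
    c=(np.atleast_2d(P)-T[:3,3])@T[:3,:3]@p["intrinsics"].T
    return c[:,:2]/c[:,2:]
E
python3 - <<'E'
from h import *
import cv2
for n,h,k in(("top",(346.5,223.5),(317,241)),("scene",(277,206),(318,209))):
    print(n,ray(n,h,203),ray(n,k,216))
print(ray("top",(452,256),95),ray("top",(231,201),140),ray("scene",(333,348),140),ray("scene",(240,157),95))
h=(ray("top",(346.5,223.5),203)+ray("scene",(277,206),203))/2
k=(ray("top",(317,241),216)+ray("scene",(318,209),216))/2
a=np.linspace(0,6.283,60)
out=[]
for n,c in(("top",(346,228)),("scene",(277,212))):
    im=cv2.imread(f"pics/{n}0.png")
    x0,y0=c[0]-70,c[1]-70; S=4
    im=cv2.resize(im[y0:y0+140,x0:x0+140],None,fx=S,fy=S,interpolation=2)[:,:400*0+560]
    def pl(P,col):
        for u,v in (proj(n,P)-[x0,y0]+.5)*S: cv2.circle(im,(int(u),int(v)),1,col,-1)
    for r in(94,76): pl(np.c_[h[0]+r*np.cos(a),h[1]+r*np.sin(a),0*a+186],(0,0,255))
    for z in(195,237): pl(np.c_[k[0]+11*np.cos(a),k[1]+11*np.sin(a),0*a+z],(0,255,0))
    pl([h],(255,255,0))
    out.append(cv2.resize(im,(400,400)))
cv2.imwrite("pics/ov.png",np.hstack(out))
E
```

```text
top [575.81850369 -36.87706248 203.        ] [531.33578557  27.23322038 216.        ]
scene [579.33000312 -29.07331066 203.        ] [526.65771605  30.96878865 216.        ]
[ 529.7161462  -301.80148441   95.        ] [638.70920227 236.53300061 140.        ] [644.67770748 245.35518473 140.        ] [ 519.56690238 -302.0625052    95.        ]
```

View pics/ov.png

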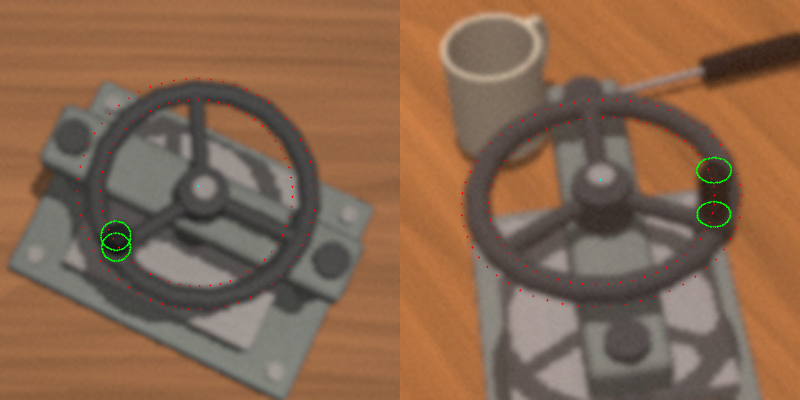

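The overlay shows that my scene hub pixel was about 4 px too low. The sharper readings are hub (276.9,202.2) in the scene view and (346.5,222.8) in the top view, so I'll recompute with those.

```bash
python3 - <<'E'
from h import *
import cv2
from scipy.optimize import minimize
# dark mask edge-distance fit of rim: use both images, maximise contrast of ring (dark in, lighter outside)
for n,h in(("top",(346.5,222.8)),("scene",(276.9,202.3))): print(n,ray(n,h,203))
a=np.linspace(0,2*np.pi,240)
G={n:cv2.GaussianBlur(cv2.imread(f"pics/{n}0.png",0).astype(np.float32),(0,0),.7) for n in("top","scene")}
def samp(n,P):
    q=proj(n,P).astype(np.float32); return cv2.remap(G[n],q[:,:1],q[:,1:],1)[:,0]
def cost(p,ns=("top","scene")):
    c=0
    for n in ns:
        f=lambda r,z:np.c_[p[0]+r*np.cos(a),p[1]+r*np.sin(a),0*a+z]
        c+=np.mean([samp(n,f(r,186)).mean() for r in(80,85,90)])*2-samp(n,f(101,186)).mean()-samp(n,f(68,186)).mean()
    return c
for ns in(("top",),("scene",),("top","scene")):
    r=minimize(cost,[577,-36],args=(ns,),method="Nelder-Mead",options=dict(initial_simplex=[[577,-36],[587,-36],[577,-26]])); print(ns,r.x,r.fun)
h=r.x
def hc(t):   # handle: dark post
    c=0
    k=h+80*np.array([np.cos(t),np.sin(t)])
    for n in G:
        for z in (205,216,227,235): 
            for rr in(0,5,9): c+=samp(n,np.c_[k[0]+rr*np.cos(a),k[1]+rr*np.sin(a),0*a+z]).mean()
    return c
ts=np.radians(np.arange(0,360,1));v=[hc(t) for t in ts];t=ts[np.argmin(v)]
print("handle ang",np.degrees(t),h+80*np.array([np.cos(t),np.sin(t)]), np.degrees(ts[np.argsort(v)[:8]]))
E
```

```text
top [577.42172256 -36.84888732 203.        ]
scene [574.40538324 -37.34833128 203.        ]
('top',) [575.74582042 -37.23713453] -81.64079284667969
('scene',) [577.14850524 -35.52513291] -75.70552062988281
('top', 'scene') [576.37476113 -36.56265108] -156.1363525390625Traceback (most recent call last):
  File "<stdin>", line 26, in <module>
  File "<stdin>", line 24, in hc
  File "<stdin>", line 9, in samp
  File "h.py", line 8, in proj
    p=optics.camera_params(n);T=p["cam_to_world"]
ValueError: time passes only in moves, steps and waits
```

Hub is at (576.3, -36.7). The handle is at about (529, 28.5), radius 80.5 against the 80 given, so it sits at 126°. I'll turn the tool so its closing axis lies along the first push direction (36°), close the fingers and move over high.

>>> {"op": "drive_tool", "data": {"steps": [-2.3, -1.8, -0.4, 0, 0, 2.94, -4.6, -3.6, -0.8, 0, 0, 5.88, -6.9, -5.4, -1.2, 0, 0, 8.82, -9.2, -7.2, -1.6, 0, 0, 11.76, -11.5, -9.0, -2.0, 0, 0, 14.7, -13.8, -10.8, -2.4, 0, 0, 17.64, -16.1, -12.6, -2.8, 0, 0, 20.58, -18.4, -14.4, -3.2, 0, 0, 23.52, -20.7, -16.2, -3.6, 0, 0, 26.46, -23, -18, -4, 0, 0, 29.4], "grip": 0}}

```text
time_s: 1.1
ee_pos: [363.5, 239.3, 271.3]
tcp_rot: [-180.0, -0.0, 125.9]
ft_force: [0.7, -0.7, 0.9]
width: -0.0
grip_force: 0.0
```

>>> {"op": "drive_tool", "data": {"steps": [-2.88, -0.42, 0, 0, 0, 0, -5.76, -0.84, 0, 0, 0, 0, -8.64, -1.26, 0, 0, 0, 0, -11.52, -1.68, 0, 0, 0, 0, -14.4, -2.1, 0, 0, 0, 0, -17.28, -2.52, 0, 0, 0, 0, -20.16, -2.94, 0, 0, 0, 0, -23.04, -3.36, 0, 0, 0, 0, -25.92, -3.78, 0, 0, 0, 0, -28.8, -4.2, 0, 0, 0, 0]}}

```text
time_s: 2.1
ee_pos: [498.7, -18.4, 271.0]
tcp_rot: [-180.0, -0.0, 126.0]
ft_force: [-0.2, 0.3, -0.5]
width: 0.4
grip_force: 0.0
```

```bash
python3 - <<'E'
from h import *
import cv2
s=ctrl.read_state();p=optics.camera_params("wrist")
im=optics.read_camera("wrist")[:,:,::-1].copy()
K,T=p["intrinsics"],p["cam_to_world"]
a=np.linspace(0,6.283,90)
h=np.array([576.3,-36.7]);k=h+80*np.array([np.cos(np.radians(126)),np.sin(np.radians(126))])
def pl(c,r,z,col):
    c=(np.c_[c[0]+r*np.cos(a),c[1]+r*np.sin(a),0*a+z]-T[:3,3])@T[:3,:3]@K.T
    for u,v,w in c:
        if w>0: cv2.circle(im,(int(u/w),int(v/w)),1,col,-1)
pl(h,94,186,(0,0,255));pl(h,9,203,(255,255,0));pl(k,11,237,(0,255,0));pl(k,11,195,(0,255,0))
cv2.imwrite("pics/w1.png",im);print(s["ee_pos"],s["ft_force"],s["tcp_rot"])
E
```

```text
[498.74719557 -18.39026456 271.03644346] [-0.16673477  0.34944322 -0.47626286] [-1.79981216e+02 -2.01111138e-02  1.25968967e+02]
```

View pics/w1.png

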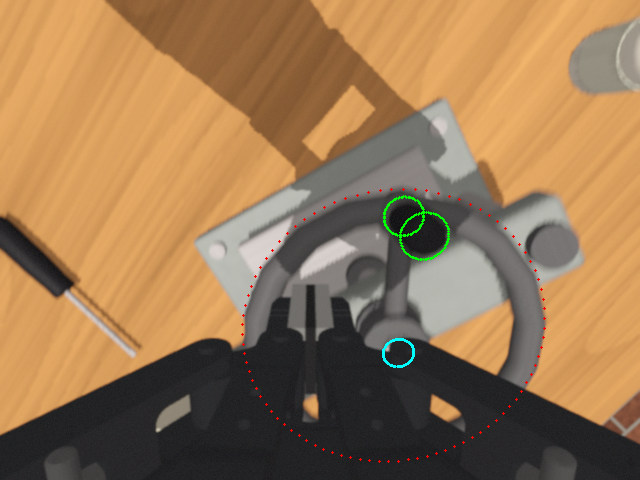

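The overlays land on the rim, the screw end and the handle (425,236), to within a couple of mm. The fingertips are clear behind the handle, so I'll descend.

>>> {"op": "drive_tool", "data": {"steps": [0, 0, 0.8, 0, 0, 0, 0, 0, 1.6, 0, 0, 0, 0, 0, 2.4, 0, 0, 0, 0, 0, 3.2, 0, 0, 0, 0, 0, 4.0, 0, 0, 0, 0, 0, 4.8, 0, 0, 0, 0, 0, 5.6, 0, 0, 0, 0, 0, 6.4, 0, 0, 0, 0, 0, 6.4, 0, 0, 0, 0, 0, 6.4, 0, 0, 0]}}

```text
time_s: 3.15
ee_pos: [498.5, -17.3, 207.3]
tcp_rot: [180.0, 0.0, 126.0]
ft_force: [0.8, 0.4, -0.1]
width: 0.1
grip_force: 0.0
```

```bash
cat > plan.py <<'E'
import sys
from h import *
h=np.array([576.3,-36.7]);y=np.radians(125.97)
E=np.array([[np.cos(y),np.sin(y)],[np.sin(y),-np.cos(y)]])
def rows(a0,a1,c0=None):
    P=lambda a:h+80*np.array([np.cos(np.radians(a)),np.sin(np.radians(a))])
    c0=P(a0) if c0 is None else c0
    return [[*np.round(E@(P(a)-c0)/10,2)] for a in np.linspace(a0,a1,11)[1:]]
E
python3 - <<'E'
from plan import *
s=ctrl.read_state();print(s["ee_pos"],s["ft_force"])
print(rows(166,141,np.array([498.4,-17.2])))
E
```

```text
[498.50771711 -17.27468868 207.33337494] [ 0.84250178  0.39770663 -0.08069611]
[[np.float64(0.19), np.float64(0.29)], [np.float64(0.4), np.float64(0.57)], [np.float64(0.59), np.float64(0.86)], [np.float64(0.77), np.float64(1.16)], [np.float64(0.94), np.float64(1.46)], [np.float64(1.09), np.float64(1.77)], [np.float64(1.24), np.float64(2.09)], [np.float64(1.36), np.float64(2.42)], [np.float64(1.47), np.float64(2.75)], [np.float64(1.57), np.float64(3.08)]]
```

>>> {"op": "drive_tool", "data": {"steps": [0.19, 0.29, 0, 0, 0, 0, 0.4, 0.57, 0, 0, 0, 0, 0.59, 0.86, 0, 0, 0, 0, 0.77, 1.16, 0, 0, 0, 0, 0.94, 1.46, 0, 0, 0, 0, 1.09, 1.77, 0, 0, 0, 0, 1.24, 2.09, 0, 0, 0, 0, 1.36, 2.42, 0, 0, 0, 0, 1.47, 2.75, 0, 0, 0, 0, 1.57, 3.08, 0, 0, 0, 0]}}

```text
time_s: 4.15
ee_pos: [514.1, 13.6, 207.2]
tcp_rot: [-180.0, -0.0, 126.0]
ft_force: [-3.5, -2.8, 1.3]
width: -0.1
grip_force: 2.2
```

```bash
python3 - <<'E'
from plan import *
s=ctrl.read_state();print(s["ee_pos"],s["ft_force"])
for a in range(141,-184,-36): print(a,a-36,np.array(rows(a,a-36)).tolist())
E
```

```text
[514.08603928  13.5844231  207.22376414] [-3.47125957 -2.77144231  1.31906809]
141 105 [[0.12, 0.49], [0.2, 0.98], [0.25, 1.48], [0.27, 1.99], [0.26, 2.49], [0.22, 2.99], [0.15, 3.49], [0.04, 3.98], [-0.09, 4.46], [-0.26, 4.94]]
105 69 [[-0.19, 0.46], [-0.42, 0.91], [-0.67, 1.35], [-0.95, 1.77], [-1.25, 2.17], [-1.58, 2.55], [-1.93, 2.91], [-2.3, 3.24], [-2.7, 3.56], [-3.11, 3.84]]
69 33 [[-0.43, 0.26], [-0.88, 0.49], [-1.33, 0.7], [-1.8, 0.87], [-2.29, 1.02], [-2.78, 1.13], [-3.27, 1.22], [-3.77, 1.27], [-4.27, 1.29], [-4.78, 1.28]]
33 -3 [[-0.5, -0.04], [-1.0, -0.11], [-1.49, -0.22], [-1.97, -0.35], [-2.45, -0.52], [-2.91, -0.71], [-3.36, -0.94], [-3.8, -1.19], [-4.22, -1.47], [-4.62, -1.77]]
-3 -39 [[-0.38, -0.33], [-0.74, -0.68], [-1.08, -1.05], [-1.39, -1.45], [-1.68, -1.86], [-1.94, -2.29], [-2.17, -2.73], [-2.37, -3.19], [-2.55, -3.66], [-2.7, -4.15]]
-39 -75 [[-0.12, -0.49], [-0.2, -0.98], [-0.25, -1.48], [-0.27, -1.99], [-0.26, -2.49], [-0.22, -2.99], [-0.15, -3.49], [-0.04, -3.98], [0.09, -4.46], [0.26, -4.94]]
-75 -111 [[0.19, -0.46], [0.42, -0.91], [0.67, -1.35], [0.95, -1.77], [1.25, -2.17], [1.58, -2.55], [1.93, -2.91], [2.3, -3.24], [2.7, -3.56], [3.11, -3.84]]
-111 -147 [[0.43, -0.26], [0.88, -0.49], [1.33, -0.7], [1.8, -0.87], [2.29, -1.02], [2.78, -1.13], [3.27, -1.22], [3.77, -1.27], [4.27, -1.29], [4.78, -1.28]]
-147 -183 [[0.5, 0.04], [1.0, 0.11], [1.49, 0.22], [1.97, 0.35], [2.45, 0.52], [2.91, 0.71], [3.36, 0.94], [3.8, 1.19], [4.22, 1.47], [4.62, 1.77]]
-183 -219 [[0.38, 0.33], [0.74, 0.68], [1.08, 1.05], [1.39, 1.45], [1.68, 1.86], [1.94, 2.29], [2.17, 2.73], [2.37, 3.19], [2.55, 3.66], [2.7, 4.15]]
```

Contact was made at 4.5 N, which matches the wheel friction. Now I'll push round.

>>> {"op": "drive_tool", "data": {"steps": [0.12, 0.49, 0, 0, 0, 0, 0.2, 0.98, 0, 0, 0, 0, 0.25, 1.48, 0, 0, 0, 0, 0.27, 1.99, 0, 0, 0, 0, 0.26, 2.49, 0, 0, 0, 0, 0.22, 2.99, 0, 0, 0, 0, 0.15, 3.49, 0, 0, 0, 0, 0.04, 3.98, 0, 0, 0, 0, -0.09, 4.46, 0, 0, 0, 0, -0.26, 4.94, 0, 0, 0, 0]}}

```text
time_s: 5.15
ee_pos: [555.9, 40.8, 207.2]
tcp_rot: [-180.0, -0.0, 126.0]
ft_force: [-4.7, -0.5, 0.9]
width: -0.1
grip_force: 2.3
```

>>> {"op": "drive_tool", "data": {"steps": [-0.19, 0.46, 0, 0, 0, 0, -0.42, 0.91, 0, 0, 0, 0, -0.67, 1.35, 0, 0, 0, 0, -0.95, 1.77, 0, 0, 0, 0, -1.25, 2.17, 0, 0, 0, 0, -1.58, 2.55, 0, 0, 0, 0, -1.93, 2.91, 0, 0, 0, 0, -2.3, 3.24, 0, 0, 0, 0, -2.7, 3.56, 0, 0, 0, 0, -3.11, 3.84, 0, 0, 0, 0]}}

```text
time_s: 6.15
ee_pos: [605.4, 37.8, 207.2]
tcp_rot: [180.0, -0.0, 126.0]
ft_force: [-3.9, 3.2, -0.0]
width: 0.2
grip_force: 2.3
```

>>> {"op": "drive_tool", "data": {"steps": [-0.43, 0.26, 0, 0, 0, 0, -0.88, 0.49, 0, 0, 0, 0, -1.33, 0.7, 0, 0, 0, 0, -1.8, 0.87, 0, 0, 0, 0, -2.29, 1.02, 0, 0, 0, 0, -2.78, 1.13, 0, 0, 0, 0, -3.27, 1.22, 0, 0, 0, 0, -3.77, 1.27, 0, 0, 0, 0, -4.27, 1.29, 0, 0, 0, 0, -4.78, 1.28, 0, 0, 0, 0]}}

```text
time_s: 7.15
ee_pos: [643.6, 6.4, 207.3]
tcp_rot: [-180.0, -0.0, 126.0]
ft_force: [-2.3, 4.1, 0.6]
width: -0.1
grip_force: 2.5
```

>>> {"op": "drive_tool", "data": {"steps": [-0.5, -0.04, 0, 0, 0, 0, -1.0, -0.11, 0, 0, 0, 0, -1.49, -0.22, 0, 0, 0, 0, -1.97, -0.35, 0, 0, 0, 0, -2.45, -0.52, 0, 0, 0, 0, -2.91, -0.71, 0, 0, 0, 0, -3.36, -0.94, 0, 0, 0, 0, -3.8, -1.19, 0, 0, 0, 0, -4.22, -1.47, 0, 0, 0, 0, -4.62, -1.77, 0, 0, 0, 0]}}

```text
time_s: 8.15
ee_pos: [656.2, -41.4, 207.4]
tcp_rot: [-180.0, -0.0, 126.0]
ft_force: [-1.7, 5.0, -0.7]
width: -0.3
grip_force: 2.8
```

>>> {"op": "drive_tool", "data": {"steps": [-0.38, -0.33, 0, 0, 0, 0, -0.74, -0.68, 0, 0, 0, 0, -1.08, -1.05, 0, 0, 0, 0, -1.39, -1.45, 0, 0, 0, 0, -1.68, -1.86, 0, 0, 0, 0, -1.94, -2.29, 0, 0, 0, 0, -2.17, -2.73, 0, 0, 0, 0, -2.37, -3.19, 0, 0, 0, 0, -2.55, -3.66, 0, 0, 0, 0, -2.7, -4.15, 0, 0, 0, 0]}}

```text
time_s: 9.15
ee_pos: [638.3, -87.7, 207.3]
tcp_rot: [180.0, 0.0, 126.0]
ft_force: [3.4, 2.5, -0.1]
width: 0.2
grip_force: 2.3
```

>>> {"op": "drive_tool", "data": {"steps": [-0.12, -0.49, 0, 0, 0, 0, -0.2, -0.98, 0, 0, 0, 0, -0.25, -1.48, 0, 0, 0, 0, -0.27, -1.99, 0, 0, 0, 0, -0.26, -2.49, 0, 0, 0, 0, -0.22, -2.99, 0, 0, 0, 0, -0.15, -3.49, 0, 0, 0, 0, -0.04, -3.98, 0, 0, 0, 0, 0.09, -4.46, 0, 0, 0, 0, 0.26, -4.94, 0, 0, 0, 0]}}

```text
time_s: 10.15
ee_pos: [596.7, -114.6, 207.3]
tcp_rot: [-180.0, 0.0, 126.0]
ft_force: [4.5, 0.5, 0.0]
width: -0.1
grip_force: 2.3
```

>>> {"op": "drive_tool", "data": {"steps": [0.19, -0.46, 0, 0, 0, 0, 0.42, -0.91, 0, 0, 0, 0, 0.67, -1.35, 0, 0, 0, 0, 0.95, -1.77, 0, 0, 0, 0, 1.25, -2.17, 0, 0, 0, 0, 1.58, -2.55, 0, 0, 0, 0, 1.93, -2.91, 0, 0, 0, 0, 2.3, -3.24, 0, 0, 0, 0, 2.7, -3.56, 0, 0, 0, 0, 3.11, -3.84, 0, 0, 0, 0]}}

```text
time_s: 11.15
ee_pos: [547.2, -111.6, 207.3]
tcp_rot: [-180.0, 0.0, 126.0]
ft_force: [4.5, -2.3, 0.3]
width: -0.0
grip_force: 2.2
```

>>> {"op": "drive_tool", "data": {"steps": [0.43, -0.26, 0, 0, 0, 0, 0.88, -0.49, 0, 0, 0, 0, 1.33, -0.7, 0, 0, 0, 0, 1.8, -0.87, 0, 0, 0, 0, 2.29, -1.02, 0, 0, 0, 0, 2.78, -1.13, 0, 0, 0, 0, 3.27, -1.22, 0, 0, 0, 0, 3.77, -1.27, 0, 0, 0, 0, 4.27, -1.29, 0, 0, 0, 0, 4.78, -1.28, 0, 0, 0, 0]}}

```text
time_s: 12.15
ee_pos: [509.0, -80.1, 207.3]
tcp_rot: [-180.0, 0.0, 126.0]
ft_force: [2.5, -4.0, -0.6]
width: -0.0
grip_force: 2.4
```

>>> {"op": "drive_tool", "data": {"steps": [0.5, 0.04, 0, 0, 0, 0, 1.0, 0.11, 0, 0, 0, 0, 1.49, 0.22, 0, 0, 0, 0, 1.97, 0.35, 0, 0, 0, 0, 2.45, 0.52, 0, 0, 0, 0, 2.91, 0.71, 0, 0, 0, 0, 3.36, 0.94, 0, 0, 0, 0, 3.8, 1.19, 0, 0, 0, 0, 4.22, 1.47, 0, 0, 0, 0, 4.62, 1.77, 0, 0, 0, 0]}}

```text
time_s: 13.15
ee_pos: [496.5, -32.3, 207.2]
tcp_rot: [180.0, 0.0, 126.0]
ft_force: [1.1, -5.4, -0.5]
width: 0.0
grip_force: 2.9
```

```bash
python3 - <<'E'
from plan import *
print(np.array(rows(-183,-213)).tolist())
E
```

```text
[[0.32, 0.27], [0.62, 0.56], [0.91, 0.86], [1.18, 1.18], [1.44, 1.51], [1.68, 1.86], [1.89, 2.22], [2.09, 2.58], [2.28, 2.96], [2.44, 3.35]]
```

>>> {"op": "drive_tool", "data": {"steps": [0.32, 0.27, 0, 0, 0, 0, 0.62, 0.56, 0, 0, 0, 0, 0.91, 0.86, 0, 0, 0, 0, 1.18, 1.18, 0, 0, 0, 0, 1.44, 1.51, 0, 0, 0, 0, 1.68, 1.86, 0, 0, 0, 0, 1.89, 2.22, 0, 0, 0, 0, 2.09, 2.58, 0, 0, 0, 0, 2.28, 2.96, 0, 0, 0, 0, 2.44, 3.35, 0, 0, 0, 0]}}

```text
time_s: 14.15
ee_pos: [509.2, 7.2, 207.2]
tcp_rot: [-180.0, -0.0, 126.0]
ft_force: [-2.4, -3.3, -0.3]
width: 0.1
grip_force: 2.2
```

```bash
python3 - <<'E'
from h import *
import cv2
s=ctrl.read_state();print(s["ee_pos"],s["ft_force"])
im=optics.read_camera("scene")[:,:,::-1]
o=cv2.imread("pics/scene0.png")
cv2.imwrite("pics/cmp.png",np.hstack([cv2.resize(i[142:282,207:347],(400,400),interpolation=2) for i in(o,im)]))
E
```

```text
[509.23953465   7.18052801 207.20192096] [-2.35061267 -3.29065592 -0.28415403]
```

View pics/cmp.png

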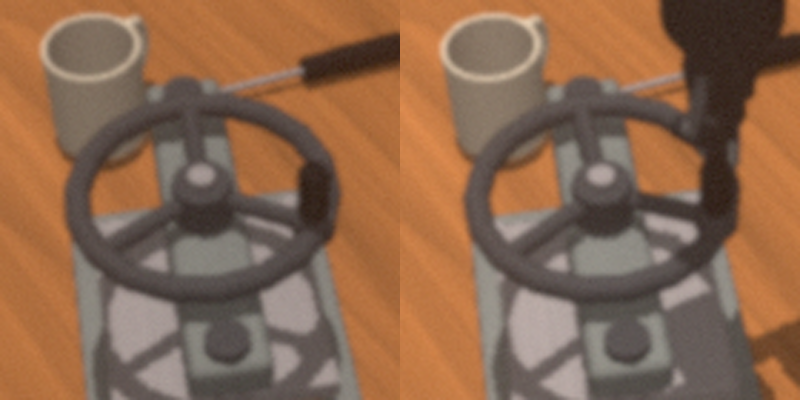

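The view matches the start picture apart from about 3 mm of travel still missing: the handle foot is at (712,210) and was at (315,222), in crops 400 px apart. I'll nudge it 2° further, then back off along the path.

>>> {"op": "drive_tool", "data": {"steps": [0.04, 0.1, 0, 0, 0, 0, 0.08, 0.2, 0, 0, 0, 0, 0.1, 0.26, 0, 0, 0, 0, 0.1, 0.26, 0, 0, 0, 0, 0, 0, 0, 0, 0, 0, -0.3, -0.6, 0, 0, 0, 0, -0.55, -1.1, 0, 0, 0, 0, -0.76, -1.5, 0, 0, 0, 0, -1.0, -1.85, 0, 0, 0, 0, -1.26, -2.17, 0, 0, 0, 0]}}

```text
time_s: 15.2
ee_pos: [498.9, -16.6, 207.3]
tcp_rot: [180.0, 0.0, 126.0]
ft_force: [0.4, -0.1, 0.4]
width: -0.1
grip_force: 0.0
```

>>> {"op": "drive_tool", "data": {"steps": [0, 0, -1, 0, 0, 0, 0, 0, -2, 0, 0, 0, 0, 0, -3, 0, 0, 0, 0, 0, -4, 0, 0, 0, 0, 0, -5, 0, 0, 0, 0, 0, -6, 0, 0, 0, 0, -1, -7, 0, 0, 0, 0, -2, -8, 0, 0, 0, 0, -3, -9, 0, 0, 0, 0, -4, -10, 0, 0, 0]}}

```text
time_s: 16.2
ee_pos: [465.8, -40.3, 308.2]
tcp_rot: [180.0, 0.0, 126.0]
ft_force: [0.1, -0.2, -0.3]
width: -0.2
grip_force: 0.0
```

```bash
python3 - <<'E'
from h import *
import cv2
s=ctrl.read_state();print(s["ee_pos"],s["ft_force"])
for n,(x,y) in(("scene",(207,142)),("top",(276,158))):
    im=optics.read_camera(n)[:,:,::-1];o=cv2.imread(f"pics/{n}0.png")
    cv2.imwrite(f"pics/{n}9.png",np.hstack([cv2.resize(i[y:y+140,x:x+140],(400,400),interpolation=2) for i in(o,im)]))
E
```

```text
[465.78631693 -40.31801173 308.20658753] [ 0.132261   -0.18656714 -0.32741064]
```

View pics/scene9.png

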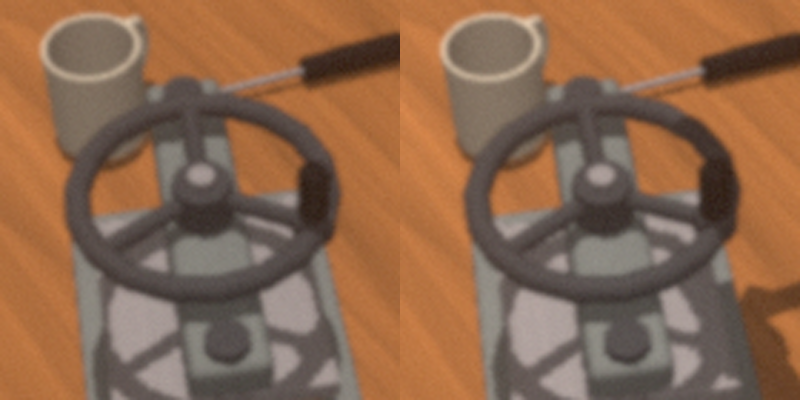

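Handle and spokes are back where they started, within about 2 mm. The mug and screwdriver are unmoved, and the arm is clear.

```bash
python3 -c "
from bench import ctrl
print(ctrl.hand_in())"
```

```text
the job is handed in; nothing more can be done
None
```

I pushed the wheel one full clockwise turn by its handle, which ended within about 2 mm of its start in the camera view, backed the arm clear and handed the job in; no verdict came back.

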